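# Open the checking gauge and push the casting out

## Robot

A 6-joint arm with a two-finger parallel gripper is mounted at the origin on the work surface. World frame = base frame: x ahead of the robot, y to its left, z up, the work surface at z = 0. Lengths are in m, angles in rad, forces in N, time in s.
With the tool pointing down it reaches from about 0.275 to 0.85 m from the base axis. Payload 19 kg.
Tool frame: the origin (TCP) lies at the very end of the fingers, on their centre line; the grasp point (between the pads) lies behind it (arm.tcp_to_grasp is the z of the grasp point in the tool frame, in m); z points along the fingers, y is the line along which they close (so a half turn about z gives the same grasp; the last joint's range is limited). The gripper opens to 85 mm and grips with 20 to 120 N. Pads are 22 mm wide; open, the fingers measure 114 mm over their backs; the gripper's body (76 mm by 85 mm) begins 54 mm behind the grasp point. The pads swing forward as they close: fully open they stand 13 mm farther back than shut.
Start: joints at [-1.455, 0.15, 1.437, -0, 1.554, -0.134], TCP at [0.142, -0.557, 0.231] pointing down, gripper open.
Joint ranges: [-2.8, 2.8], [-0.68, 2.1], [0.12, 2.68], [-1.39, 4.53], [0.16, 2.79], [-2.81, 2.81]. Speed limits (rad/s): [1.89, 1.89, 2.22, 3.01, 3.01, 3.01].

## Interface

Orientations are given as [roll, pitch, yaw] about the fixed x, y, z axes, in that order (R = Rz(yaw) Ry(pitch) Rx(roll)).
In Python, from rig import arm gives the robot as it stands. The module is installed in compiled form; this text tells all that it offers.
- The arm moves only by the tool jog_arm, never from a script. Its argument "series" is a list of rows, each a list of 3 entries, a list of its own where there are three numbers: the closure, from 0 (fully open) to 1 (shut), then the shift along the tool's x, y, z in units of 60 mm (1.0 is 60 mm), then the turn about the tool's z in units of 360 degrees (1.0 is 360 degrees). In form: [[hand, [dx, dy, dz], turn], ...]. A call has 1 to 5 rows; each row shifts and turns the commanded pose from where the row before left it, along the tool's axes as they then stand; what a row does not reach is not made up. A row lasts 1/8 s, in which the tool goes at most 62.5 mm and 10.7 degrees, less where a joint would pass 70% of its speed; a pose out of reach is approached as far as the arm can. A call with a number of a shift or a turn outside -1 to 1 is refused whole. A call with a gripper value outside its range is refused whole. The fingers move at their own pace and stop on an object; the grip force is fixed at half the most. Time passes only in rows, so rows that do not move let the fingers close. It gives the time, the measured TCP pose, the force, the opening and the grip force at its end, in the units of the state.
- arm.get_state(): the state, without advancing time (a new reading comes with each control period).
- arm.snapshot(name): name is "scene" or "top"; returns a dict with "image" (480x640x3 uint8, red, green, blue), "mtx" (3x3 intrinsics, pixels), "k1" (the pictures are not rectified: a ray, as slopes to the right and down, at radius r is drawn at 1 + k1 r^2 times it, then the intrinsics apply), "camera_from_world" (4x4, takes a point from world to camera coordinates). Camera axes: x right, y down, z forward; pixel columns grow to the right and rows downward; lengths in m; the calibration is good to about 2 mm. A picture is of the moment at which its call begins. There is no depth.
- arm.close_job(): hands the job in; it is judged then, once.
The state is a dict: "time": time; "q": joint angles; "joint_velocities": joint speeds; "tau": joint torques, N m; "eef_pos": TCP position; "tool_rot": TCP orientation; "force": force on the tool from outside, world axes, zero at the start; "torque": the same for the moment, N m; "opening": opening from 0.0 (shut) to 1.0 (fully open); "grasp_force": force on a finger pad.
Only numpy, scipy, OpenCV 4.12 (cv2) and the standard library are available. Lean on these libraries where they do the work, as an engineer would, in place of code of your own. Each camera call takes 0.05 s, during which the arm holds its last target. There are 200 camera calls.

## Task

The casting in the checking gauge has been checked; unload it with the fingertips, picking nothing up. First raise the gauge's hinged cover, which has a finger lip in front, and flip it over past upright, so that it leans back on its stop and stays open by itself. Then push the casting along the rails, away from the side where the next casting waits, until it lies wholly and flat in the empty tray; leave the cover open and do not disturb the waiting casting or the other things on the bench.

Things in the scene. Friction and masses are not known exactly. Their poses are not given: they have to be found in the camera images.
- gauge: checking gauge, fixed: base plate 170 mm deep (x), 150 mm wide (y), 14 mm thick, with a block on it. Origin: on the bench, under the middle of the rails; x points from the cover's front lip to its hinge (away from the robot), y along the rails. Hinge axis at x = +65 mm; two stop arms behind it carry the open cover.
- cover (a joint): angle of the gauge's cover, rad: 0 shut (level), 1.57 upright, 2.0 leaning back on its stop. Free hinge, lightly damped: before upright it falls shut, past upright it falls back on the stop and stays. The cover is a flat aluminium frame, 0.3 kg, 8 mm thick, 150 mm wide, front edge 139 mm from the hinge axis; the casting is seen through its 102 mm wide window.
- cover_lip (a point): middle of the lower front edge of the cover (finger lip), moves with it; 92 mm above the bench when shut. It stands out 32 mm in front of the gauge's block, with free space below it down to the base plate: a fingertip put under it from the front lifts it. Two 8 mm pins hang 19 mm under the cover, 57 mm either side of its middle, just beyond the casting's ends: the casting is trapped while it is shut.
- cover_hinge (a point): middle of the cover's hinge axis, fixed on the gauge, 96 mm above the bench; the axis runs along the gauge's y
- rails_mid (a point): middle of the two rails, at their tops, 65 mm above the bench, right over the gauge's origin. The rails run along the gauge's y from -75 to +75 mm, open at both ends, between two side fences 42 mm apart that rise 10 mm above the rail tops.
- casting: the checked casting, a grey metal arm 100 mm long (its y), 36 mm wide, 18 mm high at its two square ends, about 0.25 kg, lying on the gauge's rails along the gauge's y. Origin: middle of its underside (65 mm above the bench at the start).
- tray: empty shallow metal tray at one end of the rails (either end), fixed; centre 166 mm from the gauge's. 66 mm (x) by 178 mm (y, along the rails), walls 4 mm; floor 60 mm above the bench, 5 mm below the rails; end walls only 64 mm high (a pushed casting slides over the near one, drops in, stops at the far one), side walls 75 mm. Origin: on the bench, under its middle.
- shelf: infeed shelf at the other end of the rails, fixed: flat steel top 66 by 170 mm, level with the rail tops (65 mm), low guides along both sides, 46 mm apart and 10 mm high. Origin: on the bench, below its middle.
- next_casting: the waiting casting on the infeed shelf, same shape as the casting in the gauge; at least 50 mm is free between the two. Origin: middle of its underside. Not to be disturbed.
- comb_a: comb-shaped block casting with four fins, 50 x 75 x 38 mm, origin under its middle; stands in front of one end of the gauge; not to be disturbed
- comb_b: another comb-shaped block casting, same size; not to be disturbed
- bracket_a: grey bracket casting about 150 x 50 x 32 mm lying behind the gauge; not to be disturbed
- bracket_b: another such bracket casting; not to be disturbed
- plug_gauge: double-ended steel plug gauge, 113 mm long, 14 mm thick, lying on the bench in front; not to be disturbed
- caliper: steel caliper with grey slider, 210 mm long, 11 mm high, lying on the bench in front; not to be disturbed
- file: flat file with wooden handle, 300 mm long, 24 mm high, lying behind the gauge; not to be disturbed
There are look-alikes about, which are no part of the job. Several things have the shape of the tray; the one meant has the colours described above.

How it is judged:
On the way, in this order (a step that is already met when the one before it is completed fails the run):
1. the cover is flipped over onto its stop while the casting is still on the gauge (value of joint cover above 1.9 rad and horizontal distance between casting and gauge below 0.03 m), for 0.2 s.
2. the casting lies in the tray (y of casting in the frame of tray between -0.037 and 0.037 m and x of casting in the frame of tray between -0.014 and 0.014 m and height (world z) of casting between 0.057 and 0.0625 m and angle between casting's own z axis and vertical below 0.035 rad), for 0.2 s.
At the end, for the whole second after the job is handed in: The cover leans on its stop (over 1.9 rad) by itself, and the casting lies flat and at rest wholly on the tray's floor (its middle within 37 mm of the tray's middle along the tray, 14 mm across, tilt under 0.035 rad) (all of step 2 and value of joint cover above 1.9 rad and velocity of joint cover below 0.1 rad/s and linear speed of casting below 0.02 m/s); the robot touches nothing.
It fails at once if the casting was lifted or stood on end instead of pushed (its middle more than 12 mm above the rails, or tilted over 0.45 rad) (height (world z) of casting above 0.077 m or angle between casting's own z axis and vertical above 0.45 rad).
It fails at once if the waiting casting was moved more than 15 mm (distance of next_casting from where it was at the start of the episode above 0.015 m).
It fails at once if another thing on the bench was moved more than 20 mm (distance of any of comb_a, comb_b, bracket_a, bracket_b, plug_gauge, caliper, file from where it was at the start of the episode above 0.02 m).
It also fails if it takes over 48 s, if anything falls off the work surface, if the arm or the gripper's body presses on something with over 40 N, if the wrist force passes 120 N, or if a joint passes its speed limit or range.

## Working session

There is one attempt and no reset: what is moved stays moved. The work goes in short steps, Python scripts to look and compute and a tool call to move; the robot and the scene stay as the last step left them, time stands still between calls to the robot, and variables do not carry over. Pictures are saved under pics/ and viewed, at most 10 in all, crops included, and the job is handed in when it is done.

Besides the shell and the picture viewer there is one more tool, called after ">>>" as a command line: name --argument value ..., lists and objects as JSON in quotes. jog_arm: Moves the arm, as the interface text tells. Shifts and turns lie within -1 to 1; 1 stands for 60 mm of shift or 360 degrees of turn. Its arguments: {"type":"object","properties":{"series":{"type":"array"}},"required":["series"]}

```bash
mkdir -p pics; python3 - <<'E'
from rig import arm
import cv2,pickle
for n in("scene","top"):
    s=arm.snapshot(n); cv2.imwrite(f"pics/{n}0.png",s["image"][:,:,::-1]); pickle.dump(s,open(f"{n}.pkl","wb"))
    print(n,s["mtx"].tolist(),s["k1"],s["camera_from_world"].round(3).tolist())
st=arm.get_state();print(st, arm.tcp_to_grasp)
E
```

```text
scene [[436.8706495384305, 0.0, 320.33115806221565], [0.0, 436.8706495384305, 237.956353730724], [0.0, 0.0, 1.0]] 0.020460642130206576 [[-0.849, 0.528, -0.016, 0.461], [0.423, 0.66, -0.621, -0.139], [-0.317, -0.534, -0.784, 1.272], [0.0, 0.0, 0.0, 1.0]]
top [[585.0901280076656, 0.0, 328.0711661040958], [0.0, 585.0901280076656, 239.32149888970022], [0.0, 0.0, 1.0]] -0.11971142127353879 [[-0.008, -1.0, 0.005, -0.015], [-0.983, 0.007, -0.183, 0.535], [0.183, -0.006, -0.983, 1.382], [0.0, 0.0, 0.0, 1.0]]
{'time': 0.1, 'q': array([-1.45500400e+00,  1.50903170e-01,  1.43794173e+00, -4.37663545e-05,
        1.55381701e+00, -1.34028433e-01]), 'joint_velocities': array([ 0.00039829, -0.00039164, -0.00090378, -0.00102703, -0.00023786,
       -0.00057483]), 'tau': array([ 3.11935430e-03, -7.14382339e+01, -5.71793497e+01, -1.00887951e-04,
        7.07135812e-03, -1.80258377e-05]), 'eef_pos': array([ 0.14208231, -0.55693663,  0.2307671 ]), 'tool_rot': array([-3.14052714e+00, -9.95151354e-05,  2.49821476e-01]), 'force': array([0.32331344, 0.05758649, 0.3506538 ]), 'torque': array([-0.0175981 ,  0.05802249,  0.02950316]), 'grasp_force': 0.0, 'opening': 0.9973365901726363} -0.0187
```

View pics/top0.png

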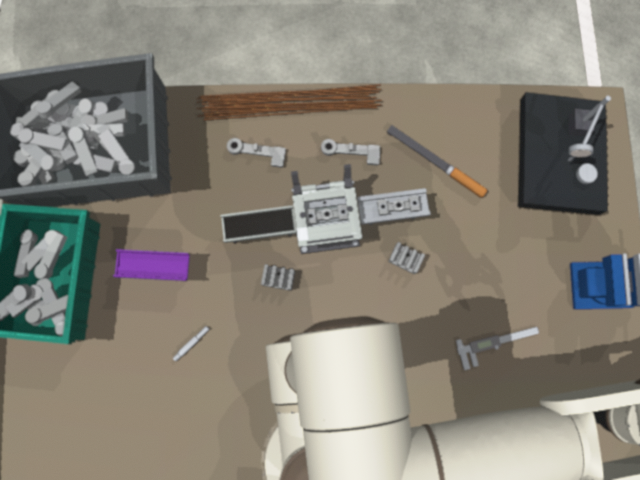

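View pics/scene0.png

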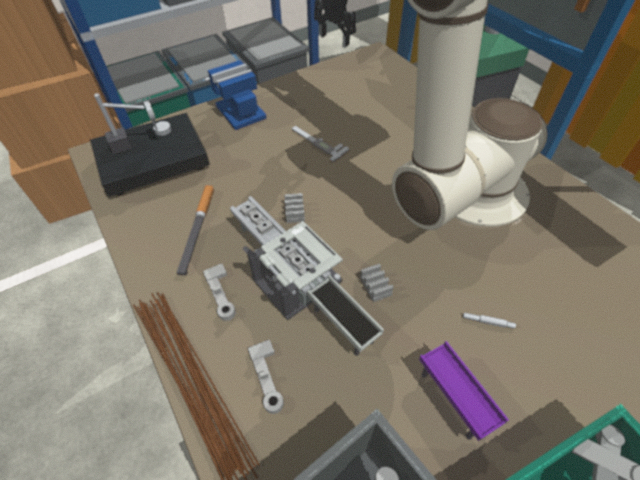

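The top picture shows the gauge around (327,215) with its lip toward the robot. The tray with the black floor is on the left (+y) around (258,223), and the shelf with the waiting casting is on the right around (395,206). Next I'll enlarge that area.

```bash
python3 - <<'E'
import cv2
a=cv2.imread("pics/top0.png")[160:300,210:440]; b=cv2.imread("pics/scene0.png")[185:355,220:400]
cv2.imwrite("pics/c1.png",cv2.resize(a,None,fx=3.4,fy=3.4,interpolation=cv2.INTER_CUBIC))
E
```

```text
(no output)
```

View pics/c1.png

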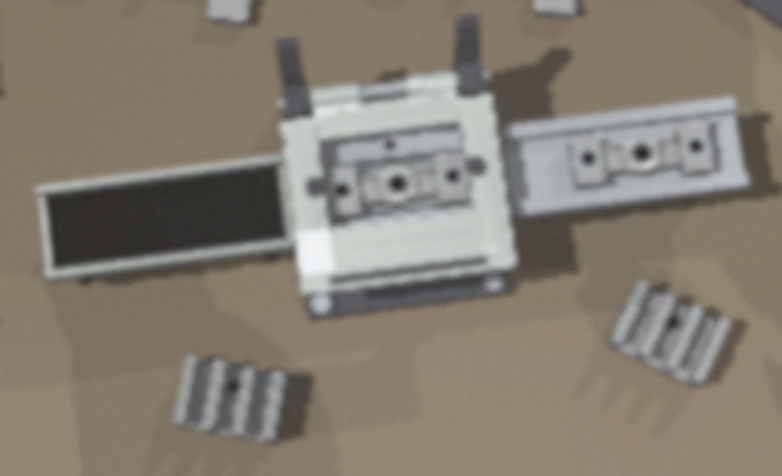

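```bash
cat > h.py <<'E'
import numpy as np,cv2,pickle
def world(s,px,z):
    u,v=cv2.undistortPoints(np.array([[px]],float),s["mtx"],np.array([s["k1"],0,0,0,0.]))[0,0]
    T=s["camera_from_world"];R=T[:3,:3];c=-R.T@T[:3,3];d=R.T@np.array([u,v,1]);return c+d*(z-c[2])/d[2]
def pix(s,p):
    T=s["camera_from_world"];r,_=cv2.Rodrigues(T[:3,:3])
    return cv2.projectPoints(np.array([p],float),r,T[:3,3],s["mtx"],np.array([s["k1"],0,0,0,0.]))[0][0,0]
E
python3 - <<'E'
from h import *
s=pickle.load(open("top.pkl","rb"))
f=lambda x,y,z:world(s,(210+x/3.4,160+y/3.4),z)
P=dict(fl=f(305,293,.1),fr=f(517,266,.1),bl=f(281,118,.1),br=f(493,92,.1),tl=f(36,188,.075),tb=f(47,277,.075),st=f(735,97,.075),sb=f(749,187,.075),cl=f(342,190,.083),cm=f(397,184,.083),cr=f(452,176,.083),nm=f(642,153,.083),ca=f(232,395,.035),cb=f(672,330,.035))
for k,v in P.items(): print(k,(v*1000).round(1))
t=(P['tl']+P['tb'])/2;h=(P['st']+P['sb'])/2;d=t-h;print(np.linalg.norm(d),np.degrees(np.arctan2(d[1],d[0]))-90)
E
```

```text
fl [510.   47.8 100. ]
fr [527.9 -99.3 100. ]
bl [635.2  64.8 100. ]
br [653.1 -84.8 100. ]
tl [591.8 241.2  75. ]
tb [527.2 231.7  75. ]
st [ 655.5 -261.    75. ]
sb [ 588.9 -268.3   75. ]
cl [586.7  22.4  83. ]
cm [590.8 -16.6  83. ]
cr [596.3 -55.6  83. ]
nm [ 612.3 -191.1   83. ]
ca [447.3 103.1  35. ]
cb [ 492.1 -215.2   35. ]
0.5049860457300828 7.132151231740522
```

The gauge frame comes out consistently. Its centre is about (591, -16.6) mm with a yaw of about 7.1°, and the casting hub, tray end and cover edge all agree with it. The tray is on the +y side. The tool can't tilt, so I'll press the shut fingers against the lip edge, lift it by friction, then sweep it over. First I align the tool with the gauge and move in front of the lip.

>>> jog_arm --series '[[1, [0, 0, 0], 0.02], [1, [0.61, -0.73, 0], 0], [1, [0.61, -0.73, 0], 0], [1, [0.61, -0.73, 0], 0], [1, [0.61, -0.73, 0], 0]]'

```text
time: 0.72
eef_pos: [0.2663, -0.3634, 0.231]
tool_rot: [-3.141, -0.0, 0.124]
force: [0.6, 0.1, -0.3]
opening: 0.0
grasp_force: 0.0
```

>>> jog_arm --series '[[1, [0.61, -0.73, 0], 0], [1, [0.61, -0.73, 0], 0], [1, [0.61, -0.73, 0], 0], [1, [0.61, -0.73, 0], 0], [1, [0, 0, 0], 0]]'

```text
time: 1.35
eef_pos: [0.3906, -0.17, 0.2312]
tool_rot: [-3.141, -0.0, 0.13]
force: [0.2, -0.5, -0.0]
opening: 0.003
grasp_force: 0.0
```

```bash
cat > w.py <<'E'
import numpy as np
from rig import arm
s=arm.get_state();p=s["eef_pos"]*1000;a=np.radians(7.1);d=p-[591,-16.6,0]
print("local mm",round(d[0]*np.cos(a)+d[1]*np.sin(a),1),round(-d[0]*np.sin(a)+d[1]*np.cos(a),1),p[2].round(1),"yaw",np.degrees(s["tool_rot"]).round(2),"F",s["force"].round(1),"t",s["time"],s["opening"])
E
python3 w.py
```

```text
local mm -217.8 -127.5 231.2 yaw [-1.7996e+02 -2.0000e-02  7.4300e+00] F [ 0.2 -0.5 -0. ] t 1.35 0.0025313070309589693
```

>>> jog_arm --series '[[1, [0.57, -0.71, 0], 0], [1, [0.57, -0.71, 0], 0], [1, [0.57, -0.71, 0], 0], [1, [0, 0, 0.9], 0], [1, [0, 0, 0.9], 0]]'

```text
time: 1.98
eef_pos: [0.4753, -0.0337, 0.1219]
tool_rot: [3.141, -0.0, 0.125]
force: [1.0, -1.7, 0.4]
opening: 0.002
grasp_force: 0.0
```

>>> jog_arm --series '[[1, [0, 0, 0.8], 0], [1, [0.15, 0, 0], 0], [1, [0.15, 0, 0], 0], [1, [0, 0, 0], 0]]'

```text
time: 2.48
eef_pos: [0.4949, -0.0318, 0.0773]
tool_rot: [3.141, -0.003, 0.124]
force: [0.4, -0.2, -0.8]
opening: 0.002
grasp_force: 0.0
```

```bash
python3 w.py; python3 - <<'E'
from rig import arm
import cv2
from h import *
s=arm.snapshot("scene");cv2.imwrite("pics/s1.png",cv2.resize(s["image"][165:345,210:430,::-1],None,fx=3,fy=3,interpolation=cv2.INTER_CUBIC))
E
```

```text
local mm -97.3 -3.2 77.3 yaw [ 1.7995e+02 -1.6000e-01  7.1200e+00] F [ 0.4 -0.2 -0.8] t 2.475 0.0020442796264063365
```

View pics/s1.png

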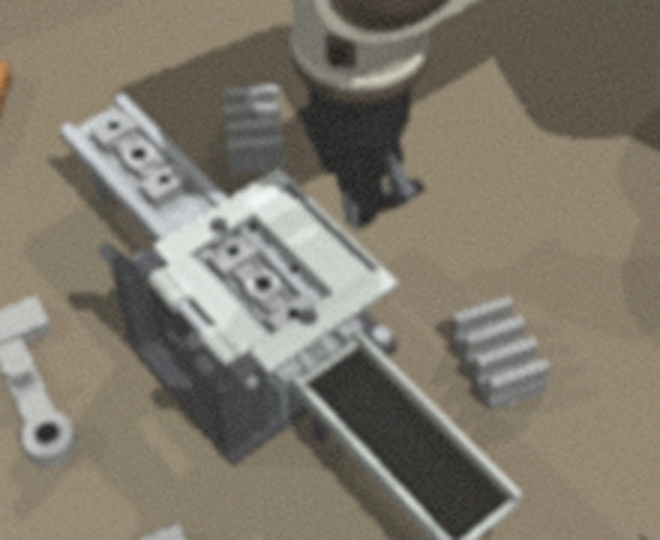

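The fingers are just in front of the lip, at crop (355,215). Cover edge, tray and casting are all undisturbed. Now I press forward gently.

>>> jog_arm --series '[[1, [0.1, 0, 0], 0], [1, [0.07, 0, 0], 0], [1, [0, 0, 0], 0]]'

```text
time: 2.9
eef_pos: [0.5035, -0.0301, 0.0754]
tool_rot: [-3.142, -0.0, 0.124]
force: [0.4, -0.5, 1.2]
opening: 0.0
grasp_force: 0.0
```

>>> jog_arm --series '[[1, [0.05, 0, 0], 0], [1, [0, 0, 0], 0]]'

```text
time: 3.15
eef_pos: [0.5063, -0.0298, 0.0753]
tool_rot: [-3.142, 0.0, 0.124]
force: [0.3, -0.1, -0.3]
opening: -0.002
grasp_force: 0.0
```

```bash
python3 w.py; python3 -c "
from h import *
s=pickle.load(open('scene.pkl','rb'))
for p in [(.4949,-.0318,.0773),(.4949,-.0318,.150)]: print((pix(s,p)-[210,165])*3)"
```

```text
local mm -85.6 -2.6 75.3 yaw [-180.      0.      7.11] F [ 0.3 -0.1 -0.3] t 3.15 -0.0018440847947704755
[359.01534802 219.9476332 ]
[359.04370053 161.6964682 ]
```

>>> jog_arm --series '[[1, [0.03, 0, 0], 0], [1, [0, 0, 0], 0]]'

```text
time: 3.4
eef_pos: [0.5081, -0.0296, 0.0753]
tool_rot: [-3.141, -0.0, 0.124]
force: [0.2, 0.3, 0.1]
opening: 0.002
grasp_force: 0.0
```

>>> jog_arm --series '[[1, [0.03, 0, 0], 0], [1, [0, 0, 0], 0]]'

```text
time: 3.65
eef_pos: [0.5098, -0.0293, 0.0753]
tool_rot: [-3.141, 0.0, 0.124]
force: [0.2, -0.4, -0.2]
opening: -0.002
grasp_force: 0.0
```

>>> jog_arm --series '[[1, [0.03, 0, 0], 0], [1, [0, 0, 0], 0]]'

```text
time: 3.9
eef_pos: [0.5101, -0.0293, 0.0752]
tool_rot: [-3.141, 0.004, 0.124]
force: [-18.2, -2.8, 10.1]
opening: 0.004
grasp_force: 8.6
```

>>> jog_arm --series '[[1, [0.03, 0, 0], 0], [1, [0, 0, 0], 0]]'

```text
time: 4.15
eef_pos: [0.5102, -0.0292, 0.075]
tool_rot: [-3.141, 0.008, 0.124]
force: [-34.3, -5.6, 18.6]
opening: -0.001
grasp_force: 17.5
```

Contact at about 35 N with good friction, so I lift.

>>> jog_arm --series '[[1, [0, 0, -0.08], 0], [1, [0, 0, -0.08], 0], [1, [0.005, 0, -0.08], 0], [1, [0.01, 0, -0.08], 0], [1, [0, 0, 0], 0]]'

```text
time: 4.78
eef_pos: [0.5112, -0.029, 0.0935]
tool_rot: [-3.141, 0.008, 0.124]
force: [-25.2, -5.4, 1.6]
opening: -0.006
grasp_force: 12.8
```

```bash
python3 w.py; python3 - <<'E'
from rig import arm
import cv2
s=arm.snapshot("scene");cv2.imwrite("pics/s2.png",cv2.resize(s["image"][165:345,210:430,::-1],None,fx=3,fy=3,interpolation=cv2.INTER_CUBIC))
E
```

```text
local mm -80.7 -2.5 93.5 yaw [-179.96    0.43    7.11] F [-25.2  -5.4   1.6] t 4.775 -0.005548388107397415
```

View pics/s2.png

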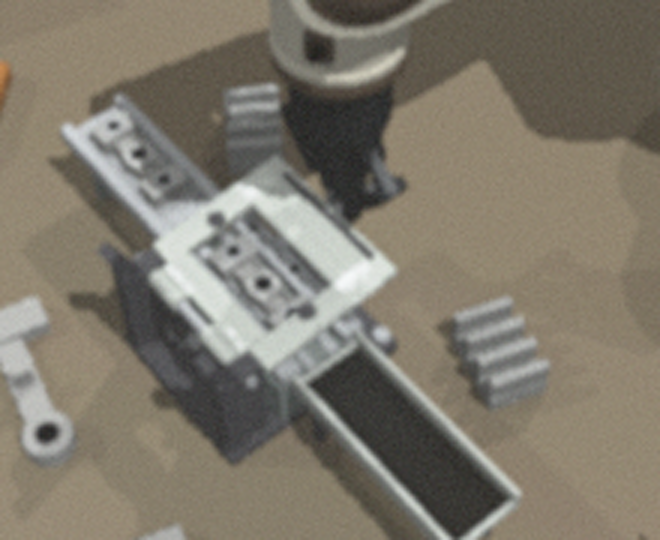

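The cover has risen about 7°: the front corners moved from (398,285) to (397,270) and from (275,175) to (275,157). The x push alone now has leverage, so I follow the arc.

>>> jog_arm --series '[[1, [0.06, 0, -0.18], 0], [1, [0.08, 0, -0.2], 0], [1, [0.09, 0, -0.18], 0], [1, [0.1, 0, -0.18], 0], [1, [0, 0, 0], 0]]'

```text
time: 5.45
eef_pos: [0.5258, -0.0272, 0.139]
tool_rot: [-3.141, 0.02, 0.124]
force: [-92.7, -11.5, 45.9]
opening: -0.004
grasp_force: 47.9
```

```bash
python3 w.py; python3 - <<'E'
from rig import arm
import cv2
s=arm.snapshot("scene");cv2.imwrite("pics/s3.png",cv2.resize(s["image"][145:325,210:430,::-1],None,fx=3,fy=3,interpolation=cv2.INTER_CUBIC))
E
```

```text
local mm -66.1 -2.5 139.0 yaw [-179.96    1.12    7.1 ] F [-92.7 -11.5  45.9] t 5.45 -0.003593001692293406
```

View pics/s3.png

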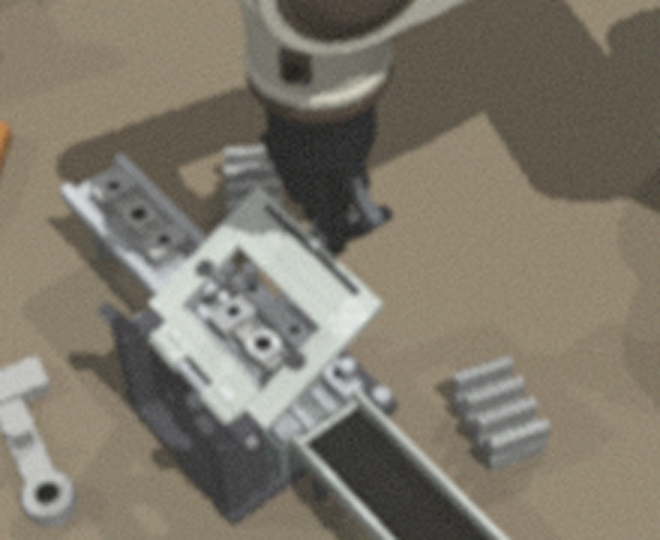

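The cover is at about 22–25°, with corners at (382,303) and (258,190) in the crop. The force is high because friction is locking the edge, so I relieve it by going straight up.

>>> jog_arm --series '[[1, [0, 0, -0.1], 0], [1, [0, 0, -0.1], 0], [1, [0, 0, 0], 0]]'

```text
time: 5.88
eef_pos: [0.5317, -0.0266, 0.1516]
tool_rot: [-3.141, 0.005, 0.124]
force: [-30.5, -1.7, 17.6]
opening: -0.002
grasp_force: 15.3
```

```bash
python3 w.py
```

```text
local mm -60.1 -2.6 151.6 yaw [-179.99    0.26    7.11] F [-30.5  -1.7  17.6] t 5.875 -0.0022193934474196973
```

>>> jog_arm --series '[[1, [0.09, 0, -0.18], 0], [1, [0.11, 0, -0.17], 0], [1, [0.13, 0, -0.15], 0], [1, [0, 0, 0], 0]]'

```text
time: 6.38
eef_pos: [0.5542, -0.0238, 0.1814]
tool_rot: [3.141, -0.001, 0.124]
force: [-3.8, -0.3, 1.6]
opening: -0.001
grasp_force: 1.7
```

```bash
python3 w.py
```

```text
local mm -37.5 -2.6 181.4 yaw [ 1.7999e+02 -4.0000e-02  7.1200e+00] F [-3.8 -0.3  1.6] t 6.375 -0.001147773016297395
```

>>> jog_arm --series '[[1, [0.18, 0, -0.12], 0], [1, [0.18, 0, -0.12], 0], [1, [0.25, 0, -0.11], 0], [1, [0.25, 0, -0.08], 0], [1, [0, 0, 0], 0]]'

```text
time: 7.0
eef_pos: [0.6056, -0.0174, 0.2066]
tool_rot: [-3.142, -0.0, 0.124]
force: [-0.0, 0.3, -0.1]
opening: -0.003
grasp_force: 0.3
```

```bash
python3 w.py
```

```text
local mm 14.4 -2.6 206.6 yaw [-1.7999e+02 -1.0000e-02  7.1300e+00] F [-0.   0.3 -0.1] t 7.0 -0.0028992024760037464
```

>>> jog_arm --series '[[1, [0.22, 0, -0.05], 0], [1, [0.22, 0, -0.03], 0], [1, [0.22, 0, 0], 0], [1, [0.22, 0, 0], 0], [1, [0.22, 0, 0], 0]]'

```text
time: 7.62
eef_pos: [0.6711, -0.0092, 0.2113]
tool_rot: [-3.141, 0.0, 0.124]
force: [-1.3, -0.3, 0.3]
opening: 0.002
grasp_force: 0.0
```

>>> jog_arm --series '[[1, [0.15, 0, 0], 0], [1, [0, 0, 0], 0], [1, [0, 0, 0], 0]]'

```text
time: 8.0
eef_pos: [0.679, -0.0082, 0.2115]
tool_rot: [-3.141, 0.0, 0.124]
force: [-0.3, -0.5, -0.2]
opening: -0.004
grasp_force: 0.0
```

```bash
python3 w.py; python3 - <<'E'
from rig import arm
import cv2
s=arm.snapshot("scene");cv2.imwrite("pics/s4.png",cv2.resize(s["image"][145:345,200:430,::-1],None,fx=3,fy=3,interpolation=cv2.INTER_CUBIC))
E
```

```text
local mm 88.4 -2.5 211.5 yaw [-1.7999e+02  1.0000e-02  7.1100e+00] F [-0.3 -0.5 -0.2] t 8.0 -0.004145581139232075
```

View pics/s4.png

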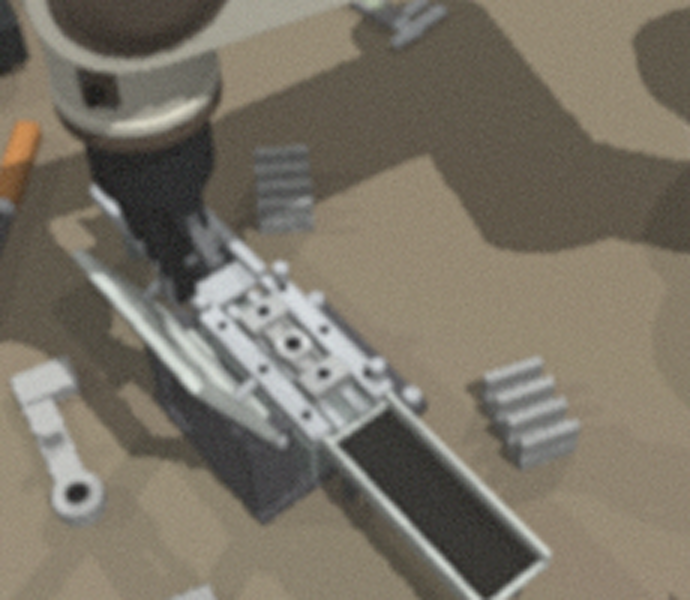

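The cover is leaning back open and the casting is still centred on the rails, with its hub at (292,343). I move above the gap between the two castings.

>>> jog_arm --series '[[1, [-0.74, 0.71, 0], 0], [1, [-0.74, 0.71, 0], 0], [1, [0, 0, 0.9], 0], [1, [0, 0, 0.8], 0], [1, [0, 0, 0], 0]]'

```text
time: 8.68
eef_pos: [0.5997, -0.1034, 0.1069]
tool_rot: [-3.139, 0.005, 0.124]
force: [0.5, 0.4, 0.6]
opening: -0.003
grasp_force: 0.0
```

```bash
python3 w.py; python3 - <<'E'
from rig import arm
import cv2
s=arm.snapshot("scene");cv2.imwrite("pics/s5.png",cv2.resize(s["image"][145:345,200:430,::-1],None,fx=3,fy=3,interpolation=cv2.INTER_CUBIC))
E
```

```text
local mm -2.1 -87.2 106.9 yaw [-179.87    0.28    7.1 ] F [0.5 0.4 0.6] t 8.675 -0.003189763752428715
```

View pics/s5.png

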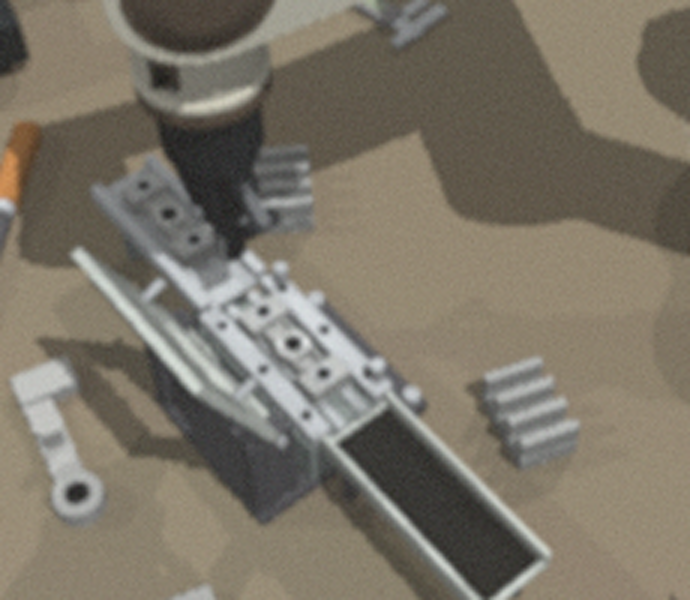

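The tip is above the gap at about (237,255), and both castings are in place. I go down between the fences, then start a slow push.

>>> jog_arm --series '[[1, [0.03, 0, 0.3], 0], [1, [0, 0, 0.28], 0], [1, [0, 0, 0], 0], [1, [0, -0.15, 0], 0], [1, [0, -0.15, 0], 0]]'

```text
time: 9.35
eef_pos: [0.6014, -0.085, 0.0753]
tool_rot: [3.141, -0.001, 0.124]
force: [0.0, 0.3, -0.9]
opening: -0.001
grasp_force: 0.0
```

```bash
python3 w.py
```

```text
local mm 1.8 -69.1 75.3 yaw [ 1.7999e+02 -5.0000e-02  7.1100e+00] F [ 0.   0.3 -0.9] t 9.35 -0.000867998508746618
```

>>> jog_arm --series '[[1, [-0.02, -0.1, 0.07], 0], [1, [0, -0.15, 0], 0], [1, [0, -0.17, 0], 0], [1, [0, -0.17, 0], 0], [1, [0, -0.17, 0], 0]]'

```text
time: 9.98
eef_pos: [0.5953, -0.041, 0.072]
tool_rot: [3.139, -0.003, 0.124]
force: [0.4, -8.1, 11.3]
opening: -0.003
grasp_force: 6.0
```

>>> jog_arm --series '[[1, [0, -0.2, 0], 0], [1, [0, -0.2, 0], 0], [1, [0, -0.2, 0], 0], [1, [0, -0.2, 0], 0], [1, [0, -0.2, 0], 0]]'

```text
time: 10.6
eef_pos: [0.5878, 0.0187, 0.072]
tool_rot: [3.14, -0.003, 0.124]
force: [1.2, -8.7, 12.9]
opening: -0.002
grasp_force: 6.3
```

```bash
python3 w.py
```

```text
local mm 1.2 35.4 72.0 yaw [ 1.7989e+02 -1.7000e-01  7.1100e+00] F [ 1.2 -8.7 12.9] t 10.6 -0.002175116521449736
```

```bash
python3 - <<'E'
from rig import arm
import cv2
from h import *
s=arm.snapshot("scene");cv2.imwrite("pics/s6.png",cv2.resize(s["image"][175:345,230:430,::-1],None,fx=3.5,fy=3.5,interpolation=cv2.INTER_CUBIC))
print((pix(s,arm.get_state()["eef_pos"])-[230,175])*3.5)
E
```

```text
[274.0565213  337.09000074]
```

View pics/s6.png

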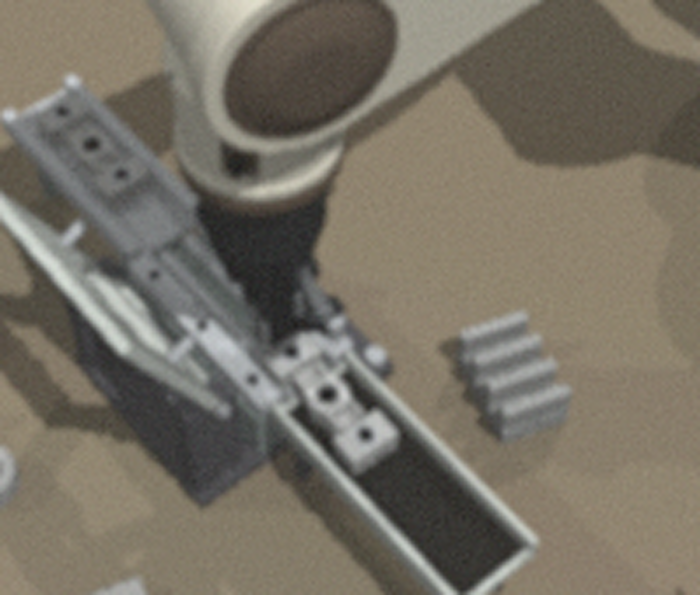

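The casting is sliding straight and its front is already in the tray: hub at (328,395), leading end at (365,435). I raise the tip 1.5 mm to ease the drag and push the remaining ~65 mm.

>>> jog_arm --series '[[1, [-0.02, -0.15, -0.025], 0], [1, [0, -0.18, 0], 0], [1, [0, -0.18, 0], 0], [1, [0, -0.18, 0], 0], [1, [0, -0.18, 0], 0]]'

```text
time: 11.28
eef_pos: [0.5791, 0.0714, 0.0719]
tool_rot: [-3.141, 0.0, 0.124]
force: [0.5, -1.2, -1.0]
opening: 0.001
grasp_force: 0.4
```

>>> jog_arm --series '[[1, [0, -0.15, 0], 0], [1, [0, -0.08, 0], 0], [1, [0, 0, 0], 0]]'

```text
time: 11.65
eef_pos: [0.5775, 0.0846, 0.072]
tool_rot: [-3.141, -0.0, 0.125]
force: [-0.4, -0.4, 0.4]
opening: -0.001
grasp_force: 0.0
```

```bash
python3 w.py
```

```text
local mm -0.9 102.1 72.0 yaw [-179.99   -0.      7.13] F [-0.4 -0.4  0.4] t 11.65 -0.0006561314163273527
```

Next I retreat a little in −y, go up, and look. This will be the tenth picture viewed.

>>> jog_arm --series '[[1, [0, 0.15, 0], 0], [1, [0, 0, -0.5], 0], [1, [0, 0, -0.9], 0], [1, [-0.7, 0.6, -0.3], 0], [1, [-0.7, 0.6, 0], 0]]'

```text
time: 12.28
eef_pos: [0.5039, -0.008, 0.1755]
tool_rot: [3.141, -0.003, 0.125]
force: [1.1, -1.0, -0.2]
opening: -0.001
grasp_force: 0.0
```

>>> jog_arm --series '[[1, [-0.7, 0.6, 0], 0], [1, [-0.5, 0.6, 0], 0], [1, [0, 0, 0], 0], [1, [0, 0, 0], 0]]'

```text
time: 12.78
eef_pos: [0.4418, -0.0872, 0.1742]
tool_rot: [-3.142, -0.001, 0.123]
force: [-0.4, 0.1, -0.5]
opening: 0.001
grasp_force: 0.0
```

```bash
python3 w.py; python3 - <<'E'
from rig import arm
import cv2
import numpy as np
a=arm.snapshot("scene")["image"][175:345,230:430,::-1];s=arm.snapshot("top");b=s["image"][150:290,210:440,::-1]
import pickle;pickle.dump(s,open("top2.pkl","wb"))
a=cv2.resize(a,(353,300),interpolation=cv2.INTER_CUBIC);b=cv2.resize(b[:100,:145],(435,300),interpolation=cv2.INTER_CUBIC)
cv2.imwrite("pics/s7.png",np.hstack([a,b]))
E
```

```text
local mm -156.7 -51.6 174.2 yaw [-1.80e+02 -3.00e-02  7.05e+00] F [-0.4  0.1 -0.5] t 12.775 0.0006508858496454224
```

View pics/s7.png

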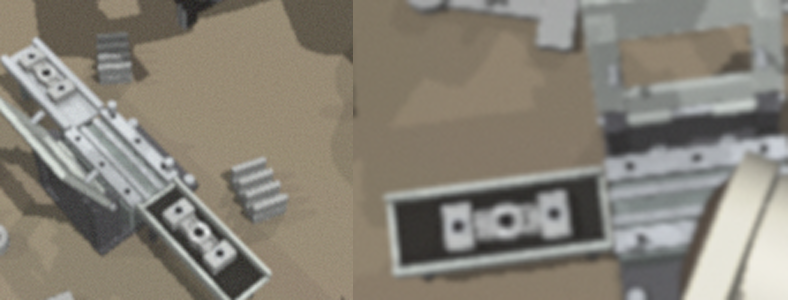

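The casting lies in the tray with clear gaps at both ends (hub at (506,221)), and the cover is open. I check the hub position and hand in.

```bash
python3 - <<'E'
from h import *
from rig import arm
s=pickle.load(open("top2.pkl","rb"))
a=np.radians(7.1);d=world(s,(210+153/3,150+221/3),.078)[:2]*1000-[591,-16.6]
x,y=d[0]*np.cos(a)+d[1]*np.sin(a),-d[0]*np.sin(a)+d[1]*np.cos(a)-166
print(x,y)
if abs(y)<28 and abs(x)<12: print(arm.close_job())
E
```

```text
-1.640120576716516 -5.842962303189097
the job is handed in; nothing more can be done
None
```

I handed the job in after about 13 s of robot time: the cover leans open on its stop, and the casting lies in the tray about 6 mm short of its middle along the tray and 2 mm off across; the hand-in returned no verdict.

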